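# Cover the punch stand's trough and hold a try square to its post

### The arm

A 6-joint arm with a two-finger parallel gripper is mounted at the origin on the work surface. World frame = base frame: x ahead of the robot, y to its left, z up, the work surface at z = 0. Lengths are in mm, angles in rad, forces in N, time in s.
With the tool pointing down it reaches from about 275 to 750 mm from the base axis. Payload 10.2 kg.
Tool frame: the origin (TCP) lies midway between the tips of the shut fingers; the grasp point (between the pads) lies 19 mm behind it; x points along the fingers, y is the direction in which the jaws open and shut, and the axes are right-handed (so a half turn about x gives the same grasp; the last joint's range is limited). The gripper opens to 85 mm and grips with 20 to 120 N. Pads are 22 mm wide; open, the fingers measure 114 mm over their backs; the gripper's body (76 mm by 85 mm) begins 54 mm behind the grasp point. The pads swing forward as they close: fully open they stand 13 mm farther back than shut.
Start: joints at [-1.448, 0.313, 1.498, -0, 1.331, -0.223], TCP at [177.936, -493.933, 231.294] pointing down, gripper open.
Joint ranges: [-2.94, 2.94], [-0.97, 2.17], [0.19, 2.56], [-1.23, 4.37], [0.02, 3.11], [-2.88, 2.88]. Speed limits (rad/s): [2.39, 2.39, 3.01, 3.14, 3.14, 3.14].

### API

Orientations are given as [roll, pitch, yaw] about the fixed x, y, z axes, in that order (R = Rz(yaw) Ry(pitch) Rx(roll)).
In Python, from bench import read_state, vision, robot, models gives the robot as it stands. The module is installed in compiled form; this text tells all that it offers.
- The arm moves only by the shell command python3 -m handwheel 'ROWS' [FORCE]. ROWS is JSON, a list of rows, each a list of 3 entries, a list of its own where there are three numbers: the opening, from -1 (shut) to 1 (fully open), so that 0 is half open, then the shift along the world's x, y, z in units of 25 mm (1.0 is 25 mm), then the turn about the world's z in rad. A call has 1 to 12 rows; each row is the pose to reach, as a shift and turn from the pose commanded when the call began; what a row does not reach only later rows make up. A row lasts 1/12 s, in which the tool goes at most 41.7 mm and 7.16 degrees, less where a joint would pass 70% of its speed; a pose out of reach is approached as far as the arm can. A call with a gripper value outside its range is refused whole. The fingers move at their own pace and stop on an object; FORCE is the grip in N (left out, the last holds). Time passes only in rows, so rows that repeat a pose let the fingers close. It gives the time, the measured TCP pose, the force and the opening at its end, in the units of the state.
- read_state(): the state, without advancing time (a new reading comes with each control period).
- vision.read_camera(name): name is "side" or "top" or "wrist"; returns a dict with "img" (420x560x3 uint8, red, green, blue), "K" (3x3 intrinsics, pixels), "dist_coeffs" ([k1, k2, p1, p2, k3] as OpenCV has them; the pictures are not rectified), "camera_from_world" (4x4, takes a point from world to camera coordinates). Camera axes: x right, y up, looking along -z (the intrinsics and any distortion apply to the point x, -y, -z); pixel columns grow to the right and rows downward; lengths in mm; the calibration is good to about 2 mm. A picture is of the moment at which its call begins. There is no depth.
- robot.job_done(): hands the job in, once; it reports no verdict.
Trained networks look in a picture, given as the dict that the camera call returned (one of the last four; its "shot" number tells which), for a name from the list of things; names that differ only in an ending like _2 or _b are one class to them, and where a whole thing is asked for, a point or a joint stands for the part that bears it (a point fixed in the world has none). Each returns a list of dicts, best first, with "confidence" (0 to 1); they miss things now and then, are a little off and sometimes report something else, mostly with a low value. They report only what shows in the picture. A call takes as long as a camera call. They do not tell look-alikes from the thing itself.
- models.cut_out(target, picture): "mask" (420x560 bool, what is visible of it) and "at" ([column, row] in pixels, amid what is visible of it).
The state is a dict: "t": time; "q": joint angles; "qd": joint speeds; "joint_torque": joint torques, N m; "tcp_pos": TCP position; "tool_rot": TCP orientation; "contact_force": force on the tool from outside, world axes, zero at the start; "wrist_torque": the same for the moment, N m; "width": opening from 0.0 (shut) to 1.0 (fully open).
Only numpy, scipy, OpenCV 4.12 (cv2) and the standard library are available. Lean on these libraries where they do the work, as an engineer would, in place of code of your own. Each camera call takes 0.05 s, during which the arm holds its last target. There are 200 camera calls.

### The job

Check the post of the punch stand for square. First set the loose cover board (do not drop it) onto the rim of the stand's open trough so that it is seated all round and level, and let go of it. Then take the try square by its wooden stock, stand the stock on the board with the blade towards the post, and press it into the corner until its underside is flat on the board and the blade's outer edge is flush against the post; finish while still gripping it and pressing it firmly against both, and leave the other things on the bench where they are.

Things in the scene. Friction and masses are not known exactly. Their poses are not given: they have to be found in the camera images.
- stand: Punch stand, head removed, fixed. Origin on the bench under the trough's centre; x along the trough to the post, y across, z up. Sizes in mm. Dark base plate 10 thick, 110 wide (y), x -112 to 162; on it a grey open trough 186 (x) x 46 (y) outside, opening 174 x 34, flat rim 50 above the bench.
- trough_mouth (a point): Centre of the trough's mouth, level with its rim, 50 mm above the bench.
- post: Rigid upright aluminium post of the stand, 36 (x) x 50 (y) mm, top 190 mm above the bench. Origin at the foot (10 mm above the bench) of its flat vertical face that looks at the trough, mid-width, 101 mm from the trough's centre. Axes as the stand; x points into the post.
- board: Loose pale wood cover, 0.2 kg (sizes mm). Slab 190 (x) x 52 (y), z 8 to 24, with a block 169 x 29 x 8 below that fits the trough with 2.5 play a side, either way round. Origin: centre of the block's underside; starts lying on it. Grip across the 52, z = 22. Seated: slab on the rim, origin 42 and top 66 above the bench, 6 from the post; it overhangs the trough's long sides by 3.
- square: Try square, 0.26 kg, standing upright (sizes mm). Dark wood stock, brass sole: x -65 to 60, 24 thick (y), z 0 to 32; origin on the underside. Steel blade at the +x end: x 40 to 65, 6 thick, rising to z = 100; its outer edge x = 65 is square to the underside. Grip across the 24, at x = -20, z = 22, clear of the blade.
- blade_edge (a point): Point on the blade's outer edge: x = 65, y = 0, z = 60 mm in the square's frame; same axes.
- weight: bystander: solid brass disc weight, 48 diameter, 32 tall, standing close beside the punch stand (mm); origin at the centre of its underside, loose
- ring: bystander: low white plastic ring, 64 outer diameter, 18 tall, lying close beside the punch stand (mm); origin at the centre of its underside, loose
- spool: bystander: wooden thread spool, 40 diameter, 48 tall, standing (mm); origin at the centre of its underside, loose
- jar: bystander: clear glass jar with a steel lid, 60 diameter, 75 tall (mm); origin at the centre of its underside, loose
- mallet: bystander: wooden mallet lying flat, head 60 x 100 x 60, handle 200 long (mm); origin at the centre of its underside, loose
- awl: bystander: awl lying flat, wooden handle 85 long and 24 thick, steel spike (mm); origin at the centre of its underside, loose
- wax: bystander: yellow wax block 70 x 45 x 22 (mm); origin at the centre of its underside, loose
Mind the look-alikes: they are no part of the job. What is meant by the square is not red, and is the smaller of those in its own colour.

How it is judged:
By the outcome, as a careful person would: the job done as asked, in the order asked, and still so for the second after the job is handed in, while the arm keeps its last pose, push and grip.
It also fails if it takes over 70 s, if anything falls off the work surface, if the arm or the gripper's body presses on something with over 40 N, if the wrist force passes 120 N, or if a joint passes its speed limit or range.

## Working session

There is one attempt and no reset: what is moved stays moved. The work goes in short steps, Python scripts to look and compute and a shell command to move; the robot and the scene stay as the last step left them, time stands still between calls to the robot, and variables do not carry over. Pictures are saved under pics/ and viewed, about 8 in all and at most 12, crops included, and the job is handed in when it is done.

```bash
mkdir -p pics; cat > h.py <<'E'
import numpy as np, cv2
from bench import read_state, vision, robot, models
def cam(n): return vision.read_camera(n)
def ray(c,px):
    K=np.array(c["K"],float);d=np.array(c["dist_coeffs"],float)
    u=cv2.undistortPoints(np.array(px,float).reshape(-1,1,2),K,d).reshape(-1,2)
    T=np.array(c["camera_from_world"]);R,t=T[:3,:3],T[:3,3]
    D=np.c_[u[:,0],-u[:,1],-np.ones(len(u))]@R
    return -R.T@t,D
def onz(c,px,z):
    o,D=ray(c,px); return o+D*((z-o[2])/D[:,2])[:,None]
def proj(c,P):
    T=np.array(c["camera_from_world"]);p=np.atleast_2d(P)@T[:3,:3].T+T[:3,3]
    return cv2.projectPoints(p*[1,-1,-1],np.zeros(3),np.zeros(3),np.array(c["K"],float),np.array(c["dist_coeffs"],float))[0].reshape(-1,2)
def save(n,img): cv2.imwrite("pics/"+n,img[:,:,::-1])
E
python3 - <<'E'
from h import *
a=cam("top");b=cam("side")
for n,c in(("top",a),("side",b)):
    save(n+"0.png",c["img"]); T=np.array(c["camera_from_world"]); print(n,(-T[:3,:3].T@T[:3,3]).round())
    for t in("stand","post","board","square","weight","ring"):
        for r in models.cut_out(t,c)[:4]:
            m=r["mask"]; print(t,round(r["confidence"],2),np.round(r["at"]),m.sum(),[np.round(x) for x in cv2.minAreaRect(np.argwhere(m)[:,::-1].astype(np.float32))])
print(read_state())
E
```

```text
top [ 430.  -10. 1525.]
stand 0.95 [297. 199.] 3701 [array([296., 201.]), array([39., 97.]), np.float64(87.0)]
post 0.81 [259. 198.] 436 [array([259., 200.]), array([26., 20.]), np.float64(90.0)]
board 0.94 [410. 201.] 1322 [array([411., 201.]), array([68., 20.]), np.float64(67.0)]
square 0.96 [157. 182.] 540 [array([159., 179.]), array([13., 49.]), np.float64(73.0)]
square 0.61 [209. 304.] 719 [array([207., 304.]), array([11., 72.]), np.float64(53.0)]
square 0.59 [183. 233.] 465 [array([180., 233.]), array([11., 46.]), np.float64(19.0)]
weight 0.73 [322. 153.] 207 [array([323., 156.]), array([15., 16.]), np.float64(27.0)]
ring 0.73 [467. 244.] 480 [array([468., 248.]), array([19., 26.]), np.float64(24.0)]
ring 0.7 [279. 232.] 101 [array([281., 239.]), array([16., 21.]), np.float64(57.0)]
side [ 473. 1308. 1041.]
stand 0.74 [272. 210.] 1632 [array([271., 206.]), array([57., 32.]), np.float64(90.0)]
post 0.71 [268. 202.] 828 [array([271., 204.]), array([18., 52.]), np.float64(0.0)]
board 0.88 [275. 157.] 415 [array([275., 158.]), array([10., 46.]), np.float64(77.0)]
square 0.87 [294. 
[... 444 characters left out ...]
([271., 206.]), array([57., 34.]), np.float64(90.0)]
{'t': 0.7, 'q': array([-1.44838366e+00,  3.12886747e-01,  1.49769947e+00, -3.97641551e-06,
        1.33100015e+00, -2.23424140e-01]), 'qd': array([-0.00048006,  0.00085196, -0.00095488, -0.00110724,  0.00089535,
        0.001645  ]), 'joint_torque': array([-3.95776203e-05, -4.12108397e+01, -2.59869772e+01, -1.25504293e-04,
        5.29812241e-04,  1.48209381e-05]), 'tcp_pos': array([ 177.9429864 , -493.93013096,  231.30116046]), 'tool_rot': array([ 0.79638789,  1.57078895, -1.99936701]), 'contact_force': array([0.46252749, 0.44080747, 0.19224985]), 'wrist_torque': array([-0.04934039, -0.01572287,  0.02318407]), 'width': 0.9983509728766156}
```

View pics/top0.png

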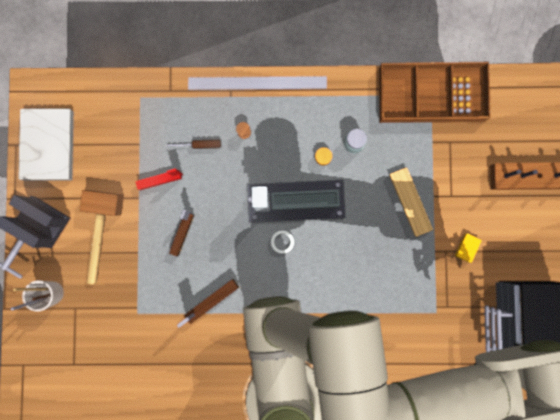

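View pics/side0.png

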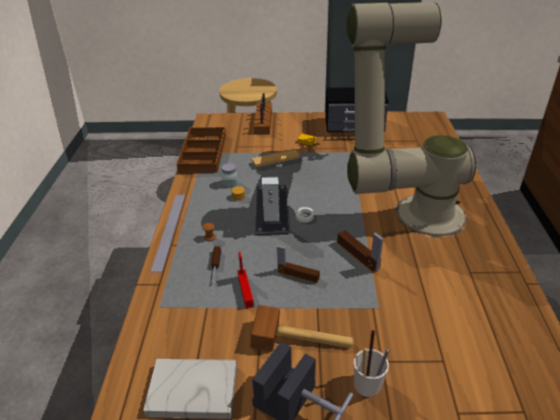

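The top picture shows the stand at (297,201) with its post to the left at (259,198), and the board at (410,201). There are three squares: red at (159,180), small brown at (181,233) and large brown at (209,304). The one meant should be the small brown one at (181,233), since it isn't red and is the smaller of the two browns. I'll confirm that in a crop and work out world estimates.

```bash
python3 - <<'E'
from h import *
from scipy.spatial.transform import Rotation as Ro
a=cam("top")
im=cv2.resize(a["img"][150:340,120:260],None,fx=4,fy=3.1,interpolation=cv2.INTER_CUBIC)
im=cv2.resize(a["img"][150:340,120:260],None,fx=3.1,fy=3.1,interpolation=cv2.INTER_CUBIC);save("sq.png",im)
for t,z in(("stand",50),("post",190),("board",24),("square",32),("weight",32),("ring",18)):
    for r in models.cut_out(t,a)[:3]:
        m=r["mask"];box=cv2.boxPoints(cv2.minAreaRect(np.argwhere(m)[:,::-1].astype(np.float32)))
        P=onz(a,box,z)[:,:2]; e=[P[1]-P[0],P[2]-P[1]];e.sort(key=np.linalg.norm)
        print(t,round(r["confidence"],2),"c",P.mean(0).round(),"size",[np.linalg.norm(x).round() for x in e],"yaw",np.degrees(np.arctan2(e[1][1],e[1][0])).round(1))
s=read_state();R=Ro.from_euler("xyz",s["tool_rot"]).as_matrix();print(R.round(3))
w=cam("wrist");T=np.array(w["camera_from_world"]);C=-T[:3,:3].T@T[:3,3];print("wristcam",C.round(1),"view",-T[2,:3].round(3),"right",T[0,:3].round(3),"intool",(R.T@(C-s["tcp_pos"])).round(1),np.array(w["K"]).round())
E
```

```text
stand 0.95 c [552. -32.] size [np.float64(109.0), np.float64(268.0)] yaw -88.2
stand 0.58 c [711. 237.] size [np.float64(25.0), np.float64(115.0)] yaw -87.4
post 0.63 c [544.  63.] size [np.float64(51.0), np.float64(66.0)] yaw -175.4
board 0.76 c [ 551. -352.] size [np.float64(58.0), np.float64(192.0)] yaw -158.9
square 0.86 c [270. 215.] size [np.float64(34.0), np.float64(194.0)] yaw -53.8
square 0.72 c [618. 355.] size [np.float64(35.0), np.float64(134.0)] yaw -74.7
square 0.57 c [466. 293.] size [np.float64(38.0), np.float64(131.0)] yaw -22.0
weight 0.8 c [ 677. -108.] size [np.float64(45.0), np.float64(48.0)] yaw 179.5
ring 0.69 c [440.   9.] size [np.float64(62.0), np.float64(62.0)] yaw -45.2
[[ 0.     0.339 -0.941]
 [-0.    -0.941 -0.339]
 [-1.     0.    -0.   ]]
wristcam [ 254.9 -465.5  373.6] view [-0.3   -0.108 -0.948] right [ 0.339 -0.941  0.   ] intool [-142.3   -0.6  -82.1] [[368.   0. 277.]
 [  0. 368. 208.]
 [  0.   0.   1.]]
```

View pics/sq.png

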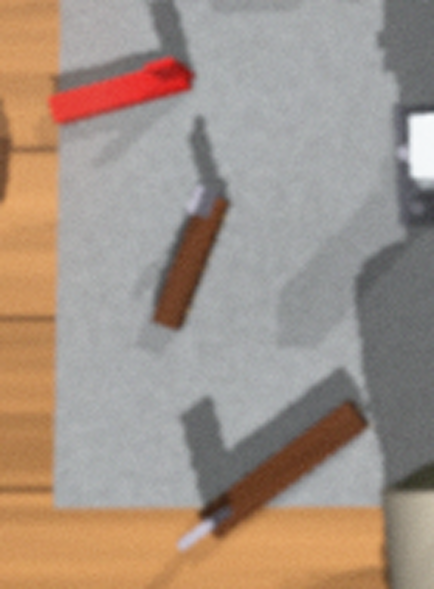

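The crop confirms it: the small brown square at (181,233) has its blade at the upper end, pointing to +x with a yaw of about -22°. First I'll look at the stand with the wrist camera, then at the board.

```bash
python3 -m handwheel '[[1,[15,18.4,2.8],0],[1,[15,18.4,2.8],0],[1,[15,18.4,2.8],0],[1,[15,18.4,2.8],0],[1,[15,18.4,2.8],0],[1,[15,18.4,2.8],0],[1,[15,18.4,2.8],0],[1,[15,18.4,2.8],0],[1,[15,18.4,2.8],0],[1,[15,18.4,2.8],0],[1,[15,18.4,2.8],0],[1,[15,18.4,2.8],0]]' 40
python3 -m handwheel '[[1,[0,4,0],0],[1,[0,4,0],0],[1,[0,4,0],0],[1,[0,4,0],0],[1,[0,4,0],0]]'
python3 - <<'E'
from h import *
w=cam("wrist");save("w1.png",w["img"]);np.savez("w1.npz",**{k:w[k] for k in("img","K","dist_coeffs","camera_from_world")});print(read_state()["tcp_pos"])
E
```

```text
t: 2.1
tcp_pos: [492.6, -107.0, 290.3]
tool_rot: [2.267, 1.57, -0.528]
contact_force: [-0.3, -1.6, 0.7]
width: 0.995
t: 2.52
tcp_pos: [491.7, -8.7, 290.0]
tool_rot: [1.816, 1.57, -0.978]
contact_force: [-0.5, -0.5, -0.0]
width: 1.002
[491.74110792  -9.55074136 289.87804573]
```

View pics/w1.png

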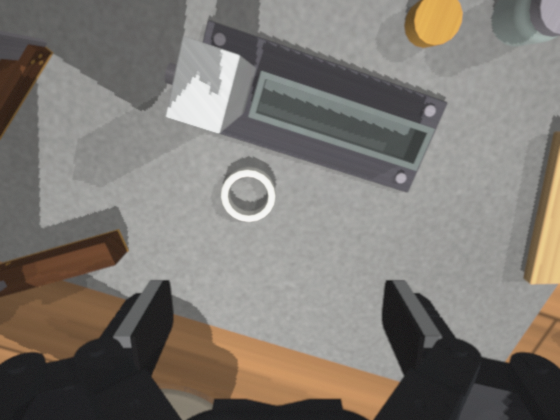

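The wrist picture shows the stand's rim with corners near (258,72), (437,126), (420,166) and (248,113). The ring is at (248,195) and the weight at (433,20). I'll fit the stand pose by edge alignment and move on to view the board.

```bash
cat >> h.py <<'E'
from scipy.optimize import minimize
def rect(x0,x1,y0,y1,z):
    p=[(x0,y0,z),(x1,y0,z),(x1,y1,z),(x0,y1,z)]; return [(p[i],p[(i+1)%4]) for i in range(4)]
EDG={"stand":rect(-93,93,-23,23,50)+rect(-87,87,-17,17,50)+[((-112,-55,10),(-112,55,10)),((-112,-55,10),(90,-55,10)),((-112,55,10),(90,55,10))],
 "board":rect(-95,95,-26,26,24),
 "square":rect(-65,40,-12,12,32)[0:1]+rect(-65,40,-12,12,32)[2:]}
def pts(name,p,z0=0):
    P=np.concatenate([np.linspace(a,b,60) for a,b in EDG[name]]); c,s=np.cos(p[2]),np.sin(p[2])
    return np.c_[p[0]+c*P[:,0]-s*P[:,1],p[1]+s*P[:,0]+c*P[:,1],P[:,2]+z0]
def fit(c,name,p0,z0=0,png=None):
    """p0=x,y,yaw(rad): align projected edges with image gradients"""
    g=cv2.cvtColor(c["img"],cv2.COLOR_RGB2LAB).astype(np.float32); p=np.array(p0,float)
    for sg in(5,3,1.5,1):
        b=cv2.GaussianBlur(g,(0,0),1); G=np.sqrt(sum(cv2.Sobel(b[:,:,i],5,1,0)**2+cv2.Sobel(b[:,:,i],5,0,1)**2 for i in range(3)))
        G=cv2.GaussianBlur(np.minimum(G,80),(0,0),sg)
        def f(q):
            u=proj(c,pts(name,[q[0],q[1],q[2]/100],z0)).astype(np.float32)
            return -cv2.remap(G,u[None,:,0],u[None,:,1],1).mean()
        x0=np.array([p[0],p[1],p[2]*100]); d=3*sg
        r=minimize(f,x0,method="Nelder-Mead",options=dict(initial_simplex=[x0-d/2,x0+[d,0,0],x0+[0,d,0],x0+[0,0,d]],xatol=.02,fatol=1e-4))
        p=np.array([r.x[0],r.x[1],r.x[2]/100])
    if png:
        o=cv2.resize(c["img"],None,fx=1.4,fy=1.4)
        for u in proj(c,pts(name,p,z0))*1.4: cv2.circle(o,(int(u[0]),int(u[1])),0,(255,0,0),-1)
        save(png,o)
    print(name,p[:2].round(1),np.degrees(p[2]).round(2),"score",round(-r.fun,1)); return p
E
python3 - <<'E'
from h import *
c=dict(np.load("w1.npz"))
P=onz(c,[(258,72),(437,126),(420,166),(248,113)],50);m=P.mean(0);d=P[0]+P[3]-P[1]-P[2]
print(P.round(),m)
fit(c,"stand",[m[0],m[1],np.arctan2(d[1],d[0])],png="f1.png")
print(onz(c,[(248,195)],18),onz(c,[(435,18)],32))
E
python3 -m handwheel '[[1,[0,-11,0],0],[1,[0,-11,0],0],[1,[0,-11,0],0],[1,[0,-11,0],0],[1,[0,-11,0],0],[1,[0,-11,0],0],[1,[0,-11,0],0],[1,[0,-11,0],0]]'
python3 - <<'E'
from h import *
w=cam("wrist");np.savez("w2.npz",**{k:w[k] for k in("img","K","dist_coeffs","camera_from_world")});s=read_state();print(s["tcp_pos"],s["tool_rot"])
fit(w,"board",[551,-352,np.radians(21)],png="f2.png")
o=np.hstack([cv2.imread("pics/f1.png")[:588,:392+250][0:588],cv2.imread("pics/f2.png")]);o=cv2.resize(o,(800,int(588*800/o.shape[1])));cv2.imwrite("pics/f12.png",o)
E
```

```text
[[ 573.   41.   50.]
 [ 587. -147.   50.]
 [ 544. -150.   50.]
 [ 533.   38.   50.]] [559.37751323 -54.42779534  50.        ]
stand [556.8 -48.3] 92.39 score 59.7
[[441.64866972  10.03838482  18.        ]] [[ 680.23513603 -104.54380996   32.        ]]
t: 3.23
tcp_pos: [489.9, -290.2, 288.6]
tool_rot: [-0.211, 1.569, -3.014]
contact_force: [-0.6, 0.4, -0.1]
width: 0.998
[ 490.37431032 -287.74461118  288.91167738] [-0.81820821  1.5695361   2.66373011]
board [ 550.8 -350.3] 21.58 score 72.5
```

View pics/f12.png

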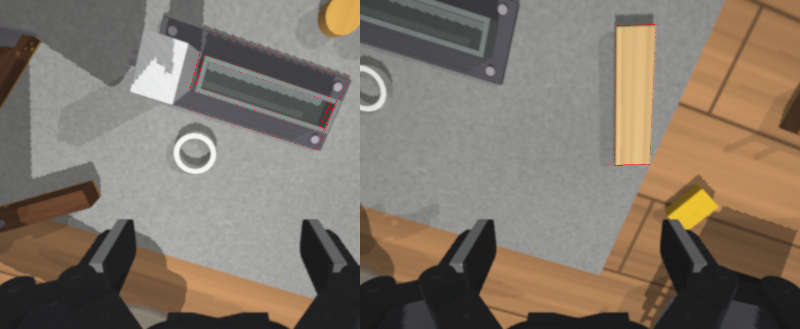

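The board fit sits on its outline. The stand fit may have locked one wall thickness (6 mm) off along its length, so I'll refit it from several starts.

```bash
sed -i 's/def fit(c,name,p0,z0=0,png=None):/def fit(c,name,p0,z0=0,png=None,sgs=(5,3,1.5,1)):/; s/for sg in(5,3,1.5,1):/for sg in sgs:/' h.py; python3 - <<'E'
from h import *
c=dict(np.load("w1.npz"))
for y in(-62,-58,-54,-51,-48):
    for x in(555,559): p=fit(c,"stand",[x,y,np.radians(93)],sgs=(1.5,1),png="f3.png" if (y,x)==(-54,559) else None)
im=cv2.imread("pics/f3.png")[70:300,230:650];cv2.imwrite("pics/f3c.png",cv2.resize(im,None,fx=1.9,fy=1.9))
E
```

```text
stand [557.  -54.8] 92.42 score 64.6
stand [557.  -54.8] 92.43 score 64.6
stand [556.8 -48.3] 92.38 score 59.7
stand [557.  -54.8] 92.43 score 64.6
stand [557.1 -54.8] 92.46 score 64.6
stand [557.  -54.8] 92.44 score 64.6
stand [556.8 -48.3] 92.38 score 59.7
stand [557.  -54.8] 92.45 score 64.6
stand [556.8 -48.3] 92.39 score 59.7
stand [557.  -54.8] 92.43 score 64.6
```

View pics/f3c.png

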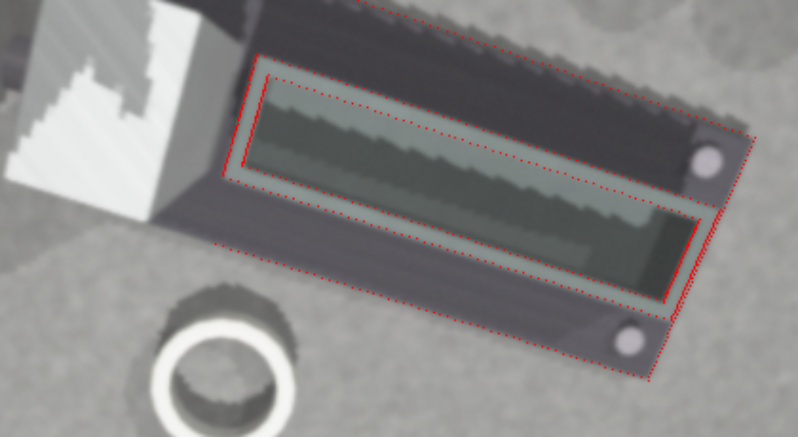

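The stand is now fixed at (557, -54.8) with a yaw of 92.4°, and all its edges match. Next is the board grasp.

```bash
python3 -m handwheel '[[1,[2.42,-2.5,0],0.03],[1,[2.42,-2.5,-2],0.03],[1,[2.42,-2.5,-4],0.03],[1,[2.42,-2.5,-6],0.03],[1,[2.42,-2.5,-8],0.03],[1,[2.42,-2.5,-10],0.03],[1,[2.42,-2.5,-10],0.03],[1,[2.42,-2.5,-10],0.03],[1,[2.42,-2.5,-10],0.03],[1,[2.42,-2.5,-10],0.03],[1,[2.42,-2.5,-10],0.03]]' 60
python3 - <<'E'
from h import *
from scipy.spatial.transform import Rotation as Ro
s=read_state();R=Ro.from_euler("xyz",s["tool_rot"]).as_matrix();print(s["tcp_pos"],"jaw",np.degrees(np.arctan2(R[1,1],R[0,1])),"down",R[:,0],s["contact_force"])
E
```

```text
t: 4.2
tcp_pos: [553.4, -347.7, 43.2]
tool_rot: [2.032, 1.566, -0.734]
contact_force: [-0.8, 0.0, 0.6]
width: 1.001
[ 553.38119477 -347.68423606   43.1720417 ] jaw -68.47221785534262 down [ 0.00376256 -0.00339335 -0.99998716] [-0.78289215  0.00915217  0.56847873]
```

```bash
python3 -m handwheel '[[1,[-0.1,-0.1,-0.8],0],[1,[-0.1,-0.1,-1.6],0],[1,[-0.1,-0.1,-1.6],0],[1,[-0.1,-0.1,-1.6],0],[1,[-0.1,-0.1,-1.6],0],[-0.3,[-0.1,-0.1,-1.6],0],[-0.3,[-0.1,-0.1,-1.6],0],[-0.3,[-0.1,-0.1,-1.6],0],[-0.3,[-0.1,-0.1,-1.6],0],[-0.3,[-0.1,-0.1,-1.6],0],[-0.3,[-0.1,-0.1,-1.6],0],[-0.3,[-0.1,-0.1,-1.6],0]]' 60
```

```text
t: 5.2
tcp_pos: [550.3, -349.6, 1.3]
tool_rot: [2.025, 1.568, -0.74]
contact_force: [-1.0, 1.8, 7.4]
width: 0.598
```

```bash
python3 -m handwheel '[[-0.3,[0,0,0.3],0],[-0.3,[0,0,0.8],0],[-0.3,[0,0,1.8],0],[-0.3,[0,0,3],0],[-0.3,[0,0,4],0],[-0.3,[0,0,5],0],[-0.3,[0,0,5],0],[-0.3,[0,0,5],0]]' 60
python3 -m handwheel '[[-0.3,[0,1,0],0.1],[-0.3,[0,2,0],0.2],[-0.3,[0.1,3,0],0.3],[-0.3,[0.2,4,0],0.42],[-0.3,[0.2,5,0],0.54],[-0.3,[0.2,6,0],0.66],[-0.3,[0.2,7,0],0.78],[-0.3,[0.2,8,0],0.9],[-0.3,[0.2,9,0],1.02],[-0.3,[0.2,10,0],1.12],[-0.3,[0.2,10.5,0],1.2],[-0.3,[0.25,11,0],1.236]]'
python3 -m handwheel '[[-0.3,[0,0,0],0],[-0.3,[0,0,0],0],[-0.3,[0,0,0],0]]'
cat >> h.py <<'E'
def st():
    from scipy.spatial.transform import Rotation as Ro
    s=read_state();R=Ro.from_euler("xyz",s["tool_rot"]).as_matrix();print("t",s["t"],"tcp",s["tcp_pos"].round(1),"jaw",np.degrees(np.arctan2(R[1,1],R[0,1])).round(2),"down",R[:,0].round(4),"F",s["contact_force"].round(1),"M",s["wrist_torque"].round(2),"w",s["width"]);return s
E
python3 - <<'E'
from h import *
st();c=cam("wrist");save("w3.png",c["img"]);np.savez("w3.npz",**{k:c[k] for k in("img","K","dist_coeffs","camera_from_world")})
E
```

```text
t: 5.87
tcp_pos: [550.0, -349.3, 126.7]
tool_rot: [2.033, 1.568, -0.733]
contact_force: [0.3, -0.6, -3.0]
width: 0.596
t: 6.87
tcp_pos: [555.1, -72.6, 123.8]
tool_rot: [-1.951, 1.568, 2.807]
contact_force: [0.2, 0.7, -2.0]
width: 0.598
t: 7.12
tcp_pos: [555.9, -74.8, 124.5]
tool_rot: [-1.554, 1.57, -3.086]
contact_force: [-0.3, 0.0, -1.4]
width: 0.593
t 7.1167 tcp [555.9 -74.8 124.5] jaw 2.21 down [-6.e-04 -0.e+00 -1.e+00] F [-0.3  0.  -1.4] M [-0.03  0.04 -0.02] w 0.5925232191421843
```

View pics/w3.png

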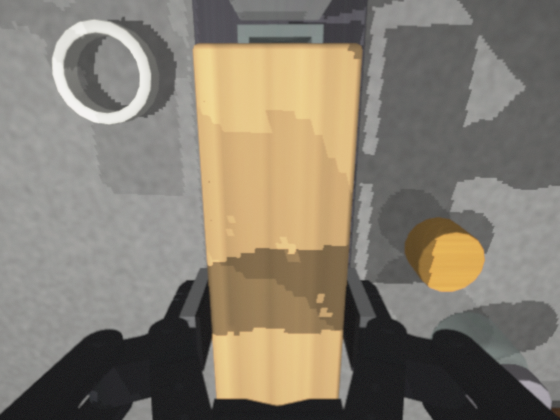

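The board is held square over the stand. Its far end is at row 45, columns 195–360, and the rim's post-side end shows beyond it at row 25, columns 238–322. I'll compare the in-hand pose with the stand.

```bash
python3 - <<'E'
from h import *
c=dict(np.load("w3.npz"))
EDG["bh"]=[((95,-26,24),(95,26,24)),((95,-26,24),(-20,-26,24)),((95,26,24),(-20,26,24))]
EDG["sh"]=[((93,-23,50),(93,23,50)),((87,-17,50),(87,17,50)),((95,-55,10),(-60,-55,10))]
p=fit(c,"bh",[556,-75,np.radians(92.2)],z0=123,sgs=(3,1.5,1),png="f4.png")
q=fit(c,"sh",[557,-54.8,np.radians(92.4)],sgs=(1.5,1))
s=np.array([557,-54.8,0])
print(proj(c,[(557,-54.8,50)]), "rim end px",proj(c,pts("sh",[557,-54.8,np.radians(92.4)]))[[0,59,60,119]].round())
E
```

```text
bh [555.6 -75.5] 91.76 score 65.9
sh [553.9 -54.5] 91.93 score 73.4
[[280.6624708  192.57870707]] rim end px [[324.  25.]
 [238.  25.]
 [312.  37.]
 [249.  37.]]
```

```bash
python3 - <<'E'
from h import *
c=dict(np.load("w3.npz"))
EDG["bh"]=[((95,-26,24),(95,26,24)),((95,-26,24),(-20,-26,24)),((95,26,24),(-20,26,24))]
EDG["sh"]=[((93,-23,50),(93,23,50)),((87,-17,50),(87,17,50)),((93,-23,50),(80,-23,50)),((93,23,50),(80,23,50)),((95,-55,10),(-60,-55,10)),((95,55,10),(-60,55,10))]
o=cv2.resize(c["img"],None,fx=4,fy=4,interpolation=cv2.INTER_CUBIC)
for n,p,z,k in(("bh",[555.6,-75.5,np.radians(91.76)],123,(0,0,255)),("sh",[557,-54.8,np.radians(92.4)],0,(255,0,0)),("sh",[553.9,-54.5,np.radians(91.93)],0,(0,255,0))):
    for u in proj(c,pts(n,p,z))*4: cv2.circle(o,(int(u[0]+1.5),int(u[1]+1.5)),1,k,-1)
save("f5.png",o[0:560,700:1500])
EDG["l"]=EDG["sh"][:4]
for y in(-56,-54): fit(c,"l",[556,y,np.radians(92.4)],sgs=(1.5,1))
E
```

```text
l [551.4 -54.7] 93.34 score 53.5
l [556.3 -54.3] 92.26 score 74.2
```

View pics/f5.png

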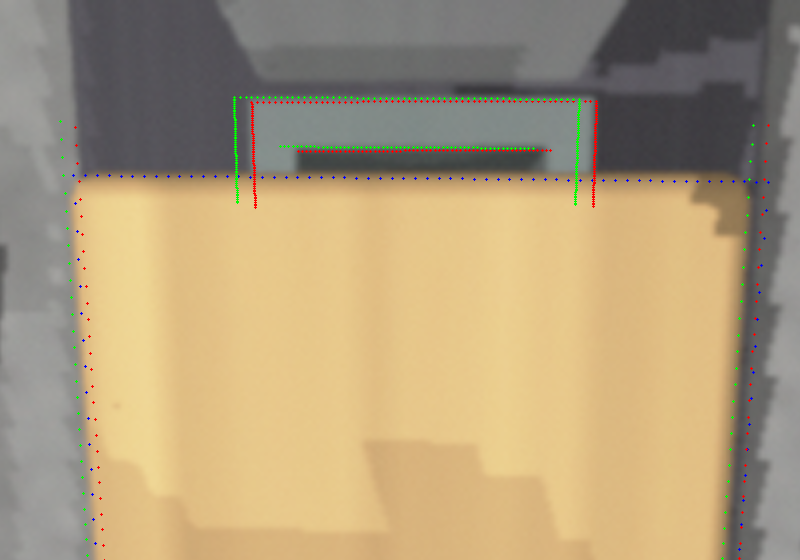

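```bash
cat >> h.py <<'E'
def boardfit(c,p0,xmin=20,z=True):
    """x,y,yaw,z0,pitch of held board from its far end and long sides"""
    E=[((95,-26,24),(95,26,24))]*2+[((95,-26,24),(xmin,-26,24)),((95,26,24),(xmin,26,24))]
    P=np.concatenate([np.linspace(a,b,60) for a,b in E])
    from scipy.spatial.transform import Rotation as Ro
    g=cv2.cvtColor(c["img"],cv2.COLOR_RGB2LAB).astype(np.float32);b=cv2.GaussianBlur(g,(0,0),1)
    G=np.minimum(np.sqrt(sum(cv2.Sobel(b[:,:,i],5,1,0)**2+cv2.Sobel(b[:,:,i],5,0,1)**2 for i in range(3))),200)
    p=np.array([p0[0],p0[1],p0[2]*100,p0[3],p0[4]*100])
    def W(q): return Ro.from_euler("YZ",[0,0]).apply(P) if 0 else Ro.from_euler("yz",[q[4]/100,q[2]/100]).apply(P)+[q[0],q[1],q[3]]
    for sg in(4,2,1):
        H=cv2.GaussianBlur(G,(0,0),sg)
        f=lambda q:-cv2.remap(H,*[proj(c,W(q)).astype(np.float32)[None,:,i] for i in(0,1)],1).mean()
        r=minimize(f,p,method="Nelder-Mead",options=dict(initial_simplex=np.vstack([p-sg/2,p+np.eye(5)*3*sg]),maxiter=3000,xatol=.01,fatol=1e-4));p=r.x
    print("board xyz",p[[0,1,3]].round(1),"yaw",np.degrees(p[2]/100).round(2),"pitch",np.degrees(p[4]/100).round(2),"score",round(-r.fun,1));return p
E
python3 - <<'E'
from h import *
c=dict(np.load("w3.npz"))
for z in(123,117):
  for pi in(0,.05): boardfit(c,[556,-75,np.radians(92.2),z,pi])
boardfit(c,[556,-75,np.radians(92.2),120,0],xmin=35)
E
```

```text
board xyz [555.4 -75.1 119.8] yaw 92.25 pitch 0.14 score 130.9
board xyz [555.4 -75.2 119.8] yaw 92.24 pitch 0.17 score 130.9
board xyz [555.4 -75.5 120.8] yaw 92.23 pitch 1.15 score 130.6
board xyz [555.4 -75.2 119.8] yaw 92.25 pitch 0.16 score 130.9
board xyz [555.2 -75.4 120.8] yaw 92.07 pitch 0.99 score 133.3
```

```bash
python3 -m handwheel '[[-0.3,[0.05,0.82,-0.4],0],[-0.3,[0.05,0.82,-1],0],[-0.3,[0.05,0.82,-1.6],0],[-0.3,[0.05,0.82,-2.2],0],[-0.3,[0.05,0.82,-2.6],0],[-0.3,[0.05,0.82,-2.6],0],[-0.3,[0.05,0.82,-2.6],0],[-0.3,[0.05,0.82,-2.6],0],[-0.3,[0.05,0.82,-2.6],0]]'
python3 - <<'E'
from h import *
s=st();c=cam("wrist")
x,y,z=s["tcp_pos"]
boardfit(c,[x,y,np.radians(92.2),z-4,0])
save("w4.png",cv2.resize(c["img"][0:200,130:430],None,fx=2.6,fy=2.6,interpolation=cv2.INTER_CUBIC))
E
```

```text
t: 7.92
tcp_pos: [557.7, -53.9, 60.8]
tool_rot: [1.213, 1.569, -0.317]
contact_force: [0.6, -0.6, -0.8]
width: 0.597
t 7.9167 tcp [557.7 -53.9  60.8] jaw 2.33 down [ 1.6e-03 -5.0e-04 -1.0e+00] F [ 0.6 -0.6 -0.8] M [ 0.03  0.01 -0.03] w 0.5970856422851663
board xyz [557.3 -54.6  57.7] yaw 92.38 pitch 1.1 score 156.9
```

View pics/w4.png

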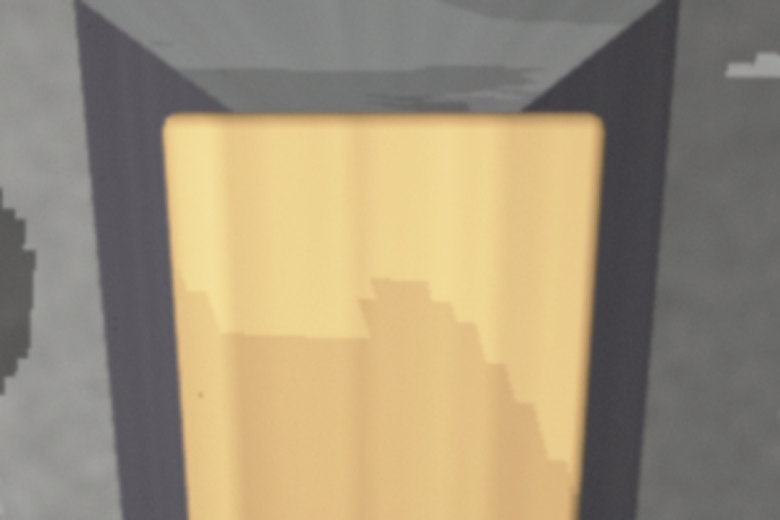

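The board looks centred over the base plate: its left margin is 75 px and its right 67 px, an error under 1 mm. I'll lower it gently.

```bash
python3 -m handwheel '[[-0.3,[-0.03,0,-0.1],0],[-0.3,[-0.03,0,-0.2],0],[-0.3,[-0.03,0,-0.3],0],[-0.3,[-0.03,0,-0.4],0],[-0.3,[-0.03,0,-0.45],0],[-0.3,[-0.03,0,-0.45],0],[-0.3,[-0.03,0,-0.45],0]]'
python3 -m handwheel '[[-0.3,[0,0,-0.06],0],[-0.3,[0,0,-0.12],0],[-0.3,[0,0,-0.12],0],[-0.3,[0,0,-0.12],0]]'
```

```text
t: 8.55
tcp_pos: [556.5, -53.6, 48.5]
tool_rot: [-2.071, 1.571, 2.683]
contact_force: [-0.0, 0.3, -1.5]
width: 0.597
t: 8.88
tcp_pos: [556.4, -53.6, 45.5]
tool_rot: [-1.884, 1.571, 2.869]
contact_force: [0.6, 0.3, -1.3]
width: 0.592
```

```bash
python3 -m handwheel '[[-0.3,[0,0,-0.05],0],[-0.3,[0,0,-0.1],0],[-0.3,[0,0,-0.13],0],[-0.3,[0,0,-0.13],0],[-0.3,[0,0,-0.13],0],[-0.3,[0,0,-0.13],0]]'
```

```text
t: 9.38
tcp_pos: [556.6, -53.6, 43.3]
tool_rot: [1.129, 1.57, -0.401]
contact_force: [-3.7, 0.4, 7.4]
width: 0.597
```

```bash
python3 -m handwheel '[[-0.3,[0,0,-0.04],0],[-0.3,[0,0,-0.04],0],[0.4,[0,0,-0.02],0],[0.7,[0,0,0],0],[0.7,[0,0,0],0],[0.7,[0,0,0],0],[0.7,[0,0,0],0],[0.7,[0,0,0.5],0],[0.7,[0,0,1.5],0],[0.7,[0,0,3],0],[0.7,[0,0,4.5],0],[0.7,[0,0,6],0]]'
python3 -m handwheel '[[0.7,[-1,0,1],0],[0.7,[-1.5,0,2],0],[0.7,[-1.5,0,2],0],[0.7,[-1.5,0,2],0]]'
python3 - <<'E'
from h import *
s=st();c=cam("wrist")
save("w5.png",c["img"]);np.savez("w5.npz",**{k:c[k] for k in("img","K","dist_coeffs","camera_from_world")})
for z0 in(42,47): fit(c,"board",[557,-54.5,np.radians(92.3)],z0=z0,sgs=(3,1.5,1),png="f6.png" if z0==42 else None)
E
```

```text
t: 10.38
tcp_pos: [556.1, -53.4, 193.9]
tool_rot: [-1.984, 1.57, 2.77]
contact_force: [1.0, 0.1, 0.7]
width: 0.855
t: 10.72
tcp_pos: [519.1, -53.7, 243.4]
tool_rot: [1.213, 1.568, -0.317]
contact_force: [0.2, -0.1, -0.8]
width: 0.849
t 10.7167 tcp [519.1 -53.7 243.4] jaw 2.34 down [ 2.6e-03 -8.0e-04 -1.0e+00] F [ 0.2 -0.1 -0.8] M [0.01 0.01 0.02] w 0.8493794446326182
board [555.9 -53.3] 92.37 score 73.3
board [555.2 -49.6] 92.35 score 73.2
```

View pics/f6.png

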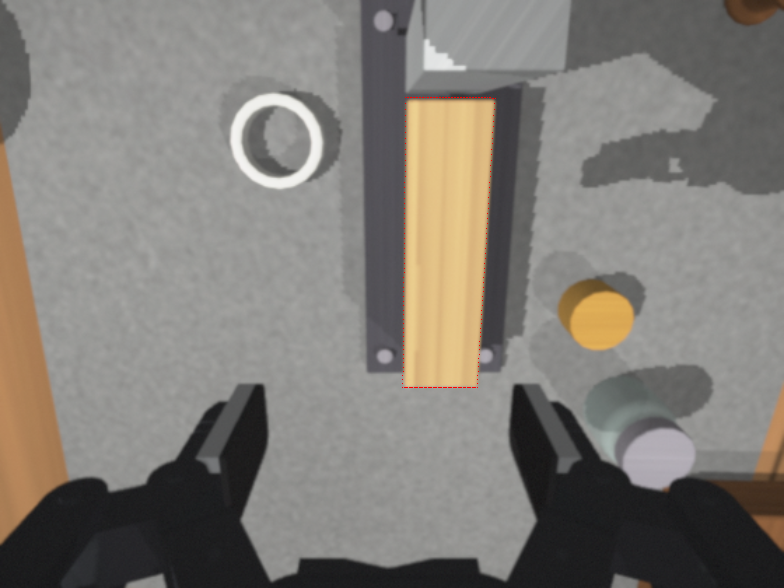

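The board is released and seated: the fit at 42 mm height lies on its outline, (555.9, -53.3) at 92.4°, with the ring and weight untouched. Next I'll go over the square.

```bash
python3 -m handwheel '[[0.7,[0,0.8,1],-0.12],[0.7,[-0.5,2,1.5],-0.24],[0.7,[-1,3,1.5],-0.36],[0.7,[-1.5,4,1.5],-0.48],[0.7,[-2.1,5,1.5],-0.6],[0.7,[-2.1,6,1.5],-0.72],[0.7,[-2.1,7,1.5],-0.84],[0.7,[-2.1,8,1.5],-0.96],[0.7,[-2.1,9,1.5],-1.08],[0.7,[-2.1,10,1.5],-1.2],[0.7,[-2.1,11,1.5],-1.32],[0.7,[-2.1,12,1.5],-1.44]]'
python3 -m handwheel '[[0.7,[0,0.5,0],-0.12],[0.7,[0,1,0],-0.24],[0.7,[0,1.6,0],-0.36],[0.7,[0,1.8,0],-0.48],[0.7,[0,1.8,0],-0.54],[0.7,[0,1.8,0],-0.54],[0.7,[0,1.8,0],-0.54],[0.7,[0,1.8,0],-0.54]]'
python3 - <<'E'
from h import *
s=st();c=cam("wrist");np.savez("w7.npz",**{k:c[k] for k in("img","K","dist_coeffs","camera_from_world")})
for r in models.cut_out("square",c)[:3]:
    m=r["mask"]; print(round(r["confidence"],2),np.round(r["at"]),m.sum())
EDG["square"]=[((-65,-12,32),(38,-12,32)),((-65,12,32),(38,12,32)),((-65,-12,32),(-65,12,32)),((-65,-12,32),(-65,12,32))]
for y0 in(-17,-22,-27):
    for d in(0,10): p=fit(c,"square",[466+d,293-d,np.radians(y0)],sgs=(4,2,1),png="f7.png")
save("w7.png",c["img"])
E
```

```text
t: 11.77
tcp_pos: [466.3, 247.9, 278.0]
tool_rot: [0.095, 1.568, -2.88]
contact_force: [-1.0, -0.1, -0.3]
width: 0.851
t: 12.43
tcp_pos: [466.5, 291.3, 279.0]
tool_rot: [0.728, 1.569, -2.78]
contact_force: [0.6, 0.0, -0.0]
width: 0.85
t 12.4333 tcp [466.5 291.3 279. ] jaw -110.99 down [-1.3e-03 -5.0e-04 -1.0e+00] F [ 0.6  0.  -0. ] M [-0.01 -0.04 -0.05] w 0.8498139190630343
0.82 [276. 161.] 2579
0.72 [406. 266.] 4651
0.63 [166.  44.] 4445
square [466.2 292.8] -20.68 score 69.4
square [497.1 281.3] -20.56 score 56.5
square [466.2 292.8] -20.67 score 69.4
square [497.  281.1] -21.07 score 56.5
square [466.2 292.8] -20.67 score 69.4
square [497.1 281.1] -20.79 score 56.5
```

View pics/w7.png

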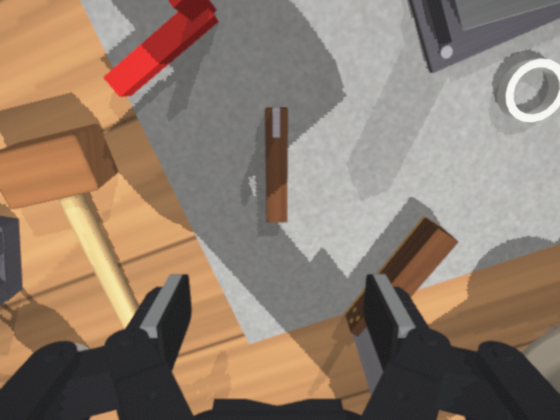

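```bash
python3 - <<'E'
from h import *
c=dict(np.load("w7.npz"));p=[466.2,292.8,np.radians(-20.67)]
R=np.array([[np.cos(p[2]),-np.sin(p[2])],[np.sin(p[2]),np.cos(p[2])]])
L=[(-65,-12,32),(-65,12,32),(40,-12,32),(40,12,32),(65,0,100),(40,0,100),(60,-12,32)]
for l in L: print(l,proj(c,[*(R@l[:2]+p[:2]),l[2]]).round())
print("grip",R@[-20,0]+p[:2])
E
```

```text
(-65, -12, 32) [[287. 222.]]
(-65, 12, 32) [[266. 222.]]
(40, -12, 32) [[288. 127.]]
(40, 12, 32) [[265. 128.]]
(65, 0, 100) [[276. 106.]]
(40, 0, 100) [[276. 136.]]
(60, -12, 32) [[288. 108.]]
grip [447.48742037 299.85969996]
```

The wrist picture matches the fit: the stock runs from rows 107 to 222 and columns 265 to 288, with the blade top at (276,106–136). The big brown look-alike at (400,275) and the red one at (165,45) are clear of the fingers.

```bash
python3 -m handwheel '[[0.2,[-0.4,0.2,-1],0],[0.2,[-0.76,0.34,-2.5],0],[0.2,[-0.76,0.34,-4],0],[0.2,[-0.76,0.34,-5.5],0],[0.2,[-0.76,0.34,-7],0],[0.2,[-0.76,0.34,-8.5],0],[0.2,[-0.76,0.34,-8.7],0],[0.2,[-0.76,0.34,-8.7],0],[0.2,[-0.76,0.34,-8.7],0],[0.2,[-0.76,0.34,-8.7],0]]'
python3 -c "
from h import *
st()"
```

```text
t: 13.37
tcp_pos: [448.8, 300.5, 64.8]
tool_rot: [-2.399, 1.567, 0.375]
contact_force: [-0.2, 0.0, 0.7]
width: 0.598
t 13.3667 tcp [448.8 300.5  64.8] jaw -111.09 down [ 0.0039  0.0015 -1.    ] F [-0.2  0.   0.7] M [0.02 0.02 0.04] w 0.5979560518518573
```

```bash
python3 -m handwheel '[[0.2,[-0.05,-0.02,-0.8],0.005],[0.2,[-0.05,-0.02,-1.6],0.005],[0.2,[-0.05,-0.02,-2.2],0.005],[0.2,[-0.05,-0.02,-2.45],0.005],[0.2,[-0.05,-0.02,-2.45],0.005],[0.2,[-0.05,-0.02,-2.45],0.005],[-0.8,[-0.05,-0.02,-2.45],0.005],[-0.8,[-0.05,-0.02,-2.45],0.005],[-0.8,[-0.05,-0.02,-2.45],0.005],[-0.8,[-0.05,-0.02,-2.45],0.005],[-0.8,[-0.05,-0.02,-2.45],0.005],[-0.8,[-0.05,-0.02,-2.45],0.005]]' 90
python3 -m handwheel '[[-0.8,[0,0,0],0],[-0.8,[0,0,0],0],[-0.8,[0,0,0],0]]'
python3 -c "
from h import *
st()"
```

```text
t: 14.37
tcp_pos: [446.9, 299.8, 2.5]
tool_rot: [-2.412, 1.569, 0.366]
contact_force: [-0.4, -0.6, 6.9]
width: 0.266
t: 14.62
tcp_pos: [446.9, 299.8, 2.5]
tool_rot: [-2.407, 1.569, 0.371]
contact_force: [-0.8, -0.0, 6.4]
width: 0.269
t 14.6167 tcp [446.9 299.8   2.5] jaw -110.81 down [ 2.e-03  8.e-04 -1.e+00] F [-0.8 -0.   6.4] M [-0.11  0.23 -0.05] w 0.26936391256484926
```

```bash
python3 -m handwheel '[[-0.8,[0,0,0.3],0],[-0.8,[0,0,0.9],0],[-0.8,[0,0,2],0],[-0.8,[0,0,3.5],0],[-0.8,[0,0,5],0],[-0.8,[0,0,6.5],0],[-0.8,[0,0,8],0],[-0.8,[0,0,9],0],[-0.8,[0,0,9.8],0],[-0.8,[0,0,9.8],0],[-0.8,[0,0,9.8],0]]'
python3 -m handwheel '[[-0.8,[0.2,-0.8,0],0.1],[-0.8,[0.6,-2,0],0.22],[-0.8,[1,-3.2,0],0.34],[-0.8,[1.4,-4.4,0],0.46],[-0.8,[1.8,-5.6,0],0.58],[-0.8,[2.2,-6.8,0],0.7],[-0.8,[2.6,-8,0],0.82],[-0.8,[3,-9.2,0],0.94],[-0.8,[3.4,-10.4,0],1.06],[-0.8,[3.8,-11.6,0],1.18],[-0.8,[4.2,-12.8,0],1.3],[-0.8,[4.4,-14,0],1.42]]'
python3 -m handwheel '[[-0.8,[0,-0.3,0],0.12],[-0.8,[0,-0.7,0],0.24],[-0.8,[0,-0.76,0],0.36],[-0.8,[0,-0.76,0],0.48],[-0.8,[0,-0.76,0],0.556],[-0.8,[0,-0.76,0],0.556],[-0.8,[0,-0.76,0],0.556],[-0.8,[0,-0.76,0],0.556]]'
python3 -c "
from h import *
st()"
```

```text
t: 15.53
tcp_pos: [446.0, 299.4, 246.4]
tool_rot: [-2.322, 1.57, 0.456]
contact_force: [0.0, -0.2, -3.4]
width: 0.266
t: 16.53
tcp_pos: [556.0, -52.1, 243.8]
tool_rot: [-1.32, 1.567, 2.884]
contact_force: [0.8, 0.5, -3.4]
width: 0.266
t: 17.2
tcp_pos: [555.9, -69.4, 245.1]
tool_rot: [-1.904, 1.569, 2.848]
contact_force: [0.7, 0.5, -3.2]
width: 0.263
t 17.2 tcp [555.9 -69.4 245.1] jaw 2.27 down [-1.7e-03  5.0e-04 -1.0e+00] F [ 0.7  0.5 -3.2] M [-0.15  0.01 -0.03] w 0.2626106135128807
```

```bash
python3 -m handwheel '[[-0.8,[0.03,0,-1],0],[-0.8,[0.03,0,-2.2],0],[-0.8,[0.03,0,-3.4],0],[-0.8,[0.03,0,-4.6],0],[-0.8,[0.03,0,-5.6],0],[-0.8,[0.03,0,-6.3],0],[-0.8,[0.03,0,-6.6],0],[-0.8,[0.03,0,-6.6],0],[-0.8,[0.03,0,-6.6],0],[-0.8,[0.03,0,-6.6],0]]'
python3 - <<'E'
from h import *
s=st();c=cam("wrist");np.savez("w8.npz",**{k:c[k] for k in("img","K","dist_coeffs","camera_from_world")})
save("w8.png",cv2.resize(c["img"][:,60:500],None,fx=1.4,fy=1.4))
E
```

```text
t: 18.03
tcp_pos: [557.7, -69.7, 82.5]
tool_rot: [1.212, 1.568, -0.317]
contact_force: [0.6, 0.3, -2.0]
width: 0.265
t 18.0333 tcp [557.7 -69.7  82.5] jaw 2.38 down [ 2.3e-03 -7.0e-04 -1.0e+00] F [ 0.6  0.3 -2. ] M [-0.14 -0.02  0.07] w 0.26506734031286605
```

View pics/w8.png

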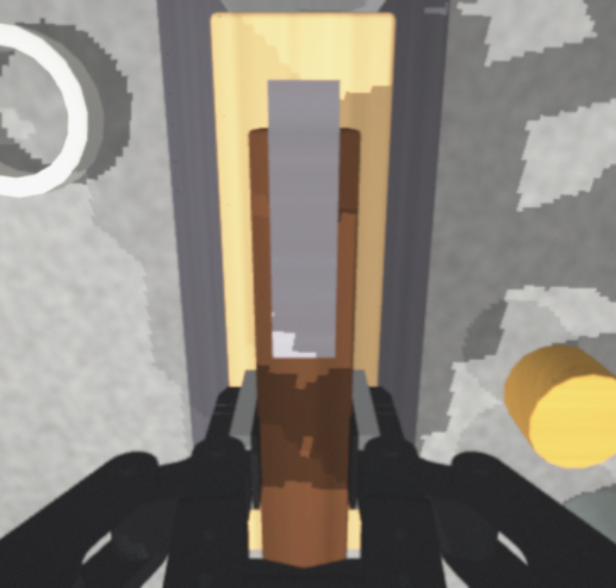

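The square hangs aligned and centred over the board, with its blade towards the post. I'll lower it to contact in small steps.

```bash
python3 -m handwheel '[[-0.8,[0,0,-0.15],0],[-0.8,[0,0,-0.3],0],[-0.8,[0,0,-0.45],0],[-0.8,[0,0,-0.45],0],[-0.8,[0,0,-0.45],0],[-0.8,[0,0,-0.45],0]]'
python3 -m handwheel '[[-0.8,[0,0,-0.04],0],[-0.8,[0,0,-0.06],0],[-0.8,[0,0,-0.06],0],[-0.8,[0,0,-0.06],0]]'
python3 -m handwheel '[[-0.8,[0,0,-0.03],0],[-0.8,[0,0,-0.06],0],[-0.8,[0,0,-0.06],0],[-0.8,[0,0,-0.06],0]]'
python3 -c "
from h import *
st()"
```

```text
t: 18.58
tcp_pos: [557.0, -69.6, 69.9]
tool_rot: [1.068, 1.571, -0.461]
contact_force: [0.3, 0.0, -2.9]
width: 0.265
t: 18.92
tcp_pos: [557.1, -69.6, 68.6]
tool_rot: [1.314, 1.57, -0.214]
contact_force: [0.1, -1.3, -1.0]
width: 0.262
t: 19.25
tcp_pos: [557.1, -69.6, 68.5]
tool_rot: [1.038, 1.57, -0.49]
contact_force: [-5.6, 0.7, 13.3]
width: 0.265
t 19.25 tcp [557.1 -69.6  68.5] jaw 2.41 down [ 8.e-04 -4.e-04 -1.e+00] F [-5.6  0.7 13.3] M [ 0.21  1.12 -0.  ] w 0.26489804045783844
```

```bash
python3 -m handwheel '[[-0.8,[0,0,0.12],0],[-0.8,[0,0.3,0.12],0],[-0.8,[-0.02,0.6,0.12],0],[-0.8,[-0.04,0.9,0.12],0],[-0.8,[-0.04,1.0,0.12],0],[-0.8,[-0.04,1.0,0.12],0],[-0.8,[-0.04,1.0,0.12],0]]'
python3 -c "
from h import *
st()"
python3 -m handwheel '[[-0.8,[0,0.04,0],0],[-0.8,[0,0.08,0],0],[-0.8,[0,0.12,0],0],[-0.8,[0,0.12,0],0],[-0.8,[0,0.12,0],0]]'
python3 -c "
from h import *
st()"
```

```text
t: 19.83
tcp_pos: [555.9, -44.3, 69.8]
tool_rot: [-1.187, 1.571, -2.715]
contact_force: [0.7, -0.0, -2.4]
width: 0.265
t 19.8333 tcp [555.9 -44.3  69.8] jaw 2.44 down [-1.e-04 -1.e-04 -1.e+00] F [ 0.7 -0.  -2.4] M [-0.16 -0.    0.08] w 0.2649153977410975
t: 20.25
tcp_pos: [555.9, -41.6, 69.9]
tool_rot: [1.639, 1.571, 0.11]
contact_force: [0.6, 0.2, -2.6]
width: 0.264
t 20.25 tcp [555.9 -41.6  69.9] jaw 2.4 down [ 0.  0. -1.] F [ 0.6  0.2 -2.6] M [-0.13 -0.04 -0.03] w 0.26356224722393967
```

```bash
python3 -m handwheel '[[-0.8,[0,0.04,0],0],[-0.8,[0,0.08,0],0],[-0.8,[0,0.08,0],0],[-0.8,[0,0.08,0],0]]'
python3 -m handwheel '[[-0.8,[0,0.04,0],0],[-0.8,[0,0.06,0],0],[-0.8,[0,0.06,0],0],[-0.8,[0,0.06,0],0]]'
python3 -c "
from h import *
st()"
```

```text
t: 20.58
tcp_pos: [555.9, -39.5, 69.8]
tool_rot: [-2.053, 1.571, 2.701]
contact_force: [0.7, 0.1, -3.4]
width: 0.267
t: 20.92
tcp_pos: [556.0, -39.2, 69.8]
tool_rot: [-0.06, 1.569, -1.589]
contact_force: [-0.4, -8.0, -4.7]
width: 0.263
t 20.9167 tcp [556.  -39.2  69.8] jaw 2.4 down [-0.     -0.0017 -1.    ] F [-0.4 -8.  -4.7] M [-0.94  0.04  0.05] w 0.26322714453964186
```

```bash
python3 -m handwheel '[[-0.8,[0,-0.05,0],0],[-0.8,[0,-0.05,-0.05],0],[-0.8,[0,-0.05,-0.09],0],[-0.8,[0,-0.05,-0.09],0],[-0.8,[0,-0.05,-0.09],0],[-0.8,[0,-0.05,-0.09],0]]'
python3 -c "
from h import *
st()"
python3 -m handwheel '[[-0.8,[0,0.03,-0.02],0],[-0.8,[0,0.06,-0.04],0],[-0.8,[0,0.09,-0.04],0],[-0.8,[0,0.09,-0.04],0],[-0.8,[0,0.09,-0.04],0]]'
python3 -c "
from h import *
st()"
```

```text
t: 21.42
tcp_pos: [556.1, -39.4, 68.5]
tool_rot: [0.938, 1.57, -0.591]
contact_force: [-3.5, -2.4, 5.7]
width: 0.268
t 21.4167 tcp [556.1 -39.4  68.5] jaw 2.41 down [ 6.e-04 -4.e-04 -1.e+00] F [-3.5 -2.4  5.7] M [-0.13  0.57  0.02] w 0.26797886291746376
t: 21.83
tcp_pos: [556.5, -39.1, 68.5]
tool_rot: [0.366, 1.567, -1.162]
contact_force: [-6.1, -12.7, 12.7]
width: 0.265
t 21.8333 tcp [556.5 -39.1  68.5] jaw 2.42 down [ 0.0017 -0.0038 -1.    ] F [ -6.1 -12.7  12.7] M [-1.59  1.16  0.14] w 0.26497824960267796
```

```bash
python3 -m handwheel '[[-0.8,[-0.01,0,-0.02],0],[-0.8,[-0.02,0.01,-0.04],0],[-0.8,[-0.03,0.02,-0.06],0],[-0.8,[-0.03,0.03,-0.06],0],[-0.8,[-0.03,0.03,-0.06],0],[-0.8,[-0.03,0.03,-0.06],0],[-0.8,[-0.03,0.03,-0.06],0]]' 100
python3 - <<'E'
from h import *
s=st()
E
```

```text
t: 22.42
tcp_pos: [556.5, -39.2, 68.5]
tool_rot: [0.601, 1.564, -0.928]
contact_force: [-8.1, -14.8, 23.4]
width: 0.262
t 22.4167 tcp [556.5 -39.2  68.5] jaw 2.42 down [ 0.004  -0.0053 -1.    ] F [ -8.1 -14.8  23.4] M [-1.94  1.82  0.13] w 0.26179156827453953
```

```bash
python3 -m handwheel '[[-0.8,[-0.02,0.01,0],0],[-0.8,[-0.04,0.02,0],0],[-0.8,[-0.04,0.03,0],0],[-0.8,[-0.04,0.03,0],0],[-0.8,[-0.04,0.03,0],0],[-0.8,[-0.04,0.03,0],0]]' 100
python3 - <<'E'
from h import *
s=st()
a=cam("top");b=cam("side")
for n,c in(("top",a),("side",b)):
    for t in("weight","ring","board","square"):
        r=models.cut_out(t,c); print(n,t,[(round(x["confidence"],2),np.round(x["at"]).tolist()) for x in r[:4]])
# blade outer edge and stock rear end in side view: predicted flush pose
w=cam("wrist")
EDG["bl"]=[((42,-3,100),(65,-3,100)),((42,3,100),(65,3,100)),((40,-3,100),(40,3,100)),((65,-3,100),(65,3,100))]
yaw=np.radians(92.4)
fit(w,"bl",[556.5-20.5*np.cos(yaw),-39.2+20.5*np.sin(yaw),yaw],z0=66,sgs=(2,1))
fit(w,"board",[556,-53.3,yaw],z0=42,sgs=(2,1))
st()
E
```

```text
t: 22.92
tcp_pos: [556.5, -39.2, 68.5]
tool_rot: [0.759, 1.561, -0.77]
contact_force: [-2.1, -19.0, 18.4]
width: 0.26
t 22.9167 tcp [556.5 -39.2  68.5] jaw 2.4 down [ 0.0067 -0.0065 -1.    ] F [ -2.1 -19.   18.4] M [-2.38  0.99  0.06] w 0.25989912227288897
top weight [(0.71, [101.0, 209.0]), (0.59, [325.0, 155.0])]
top ring [(0.33, [256.0, 200.0])]
top board [(0.73, [334.0, 198.0])]
top square [(0.73, [158.0, 180.0]), (0.64, [204.0, 144.0]), (0.51, [227.0, 288.0])]
side weight [(0.59, [237.0, 192.0])]
side ring [(0.77, [301.0, 209.0])]
side board []
side square [(0.87, [363.0, 249.0]), (0.58, [245.0, 286.0])]
bl [554.8 -18.4] 92.52 score 57.6
board [555.9 -48.7] 92.3 score 28.9
t 23.4667 tcp [556.5 -39.2  68.5] jaw 2.4 down [ 0.0067 -0.0065 -1.    ] F [ -2.9 -18.7  18.8] M [-2.38  0.94  0.07] w 0.26831871087342496
```

```bash
python3 -m handwheel '[[-0.8,[-0.01,0,-0.01],0],[-0.8,[-0.01,0.01,-0.03],0],[-0.8,[-0.01,0.01,-0.03],0],[-0.8,[-0.01,0.01,-0.03],0],[-0.8,[-0.01,0.01,-0.03],0],[-0.8,[-0.01,0.01,-0.03],0],[-0.8,[-0.01,0.01,-0.03],0],[-0.8,[-0.01,0.01,-0.03],0]]' 100
python3 - <<'E'
from h import *
st()
c=cam("wrist")
# board top end & ring/weight check
for t in("weight","ring"):
    print(t,[(round(x["confidence"],2),onz(c,[x["at"]],32 if t=="weight" else 18)[0].round()) for x in models.cut_out(t,c)[:2]])
st()
E
```

```text
t: 24.13
tcp_pos: [556.5, -39.2, 68.5]
tool_rot: [0.776, 1.56, -0.753]
contact_force: [-3.4, -20.1, 23.5]
width: 0.264
t 24.1333 tcp [556.5 -39.2  68.5] jaw 2.4 down [ 0.0075 -0.0071 -0.9999] F [ -3.4 -20.1  23.5] M [-2.41  1.27  0.07] w 0.2637995750983002
weight [(0.93, array([674., -92.,  32.])), (0.67, array([437.,  13.,  32.]))]
ring [(0.69, array([428.,   9.,  18.]))]
t 24.2833 tcp [556.5 -39.2  68.5] jaw 2.4 down [ 0.0074 -0.0071 -0.9999] F [ -3.2 -19.8  24.1] M [-2.47  1.33  0.07] w 0.2640591964791846
```

```bash
python3 -c "
from h import *
print(robot.job_done()); st()"
```

```text
the job is handed in; nothing more can be done
None
the job is handed in; nothing more can be done
```

I set the cover board on the trough rim and released it. I then took the small brown square by its stock, stood it on the board and pressed it into the corner against the post. The job was handed in at about 24 s with the arm still gripping and pressing.

**Checks that agreed**
- **Board seating:** the board went in without snagging, and contact came at the height expected for a seated board. After release, a fit at the seated height lay on its outline.
- **Square contact:** the blade touched the post at the predicted spot, and the sole touched the board at the predicted height.
- **Final press:** about 20 N against the post and 24 N down, steady between the last two readings. The wrist moments fit a flat sole.

**Checks that were weak or disagreed**
- **Flushness:** I judged that the sole and blade sit flat from forces and positions only. I had no pictures left to view, and the tool leans about 0.4° each way under the load.
- **Board after pressing:** a last fit of the half-hidden board put it about 5 mm nearer the post, with a low score. It can shift at most a few mm before the trough stops it, so I put this down to a poor fit.
- **Weight and ring:** the last detections of these were up to about 13 mm from the first ones. They were rough detections, and I saw no contact with either, so I don't think they moved. The other bystanders were not rechecked.

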